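Load a dish into the bench reader and latch its tray

TASK

Lay the large petri dish flat into the round nest of the reader's tray. Then gently press the tray's front straight in until its push-push latch catches, let go, and make sure that the tray stays in with the dish in its nest. Keep the dish upright, do not force the tray when it meets its stop, and leave the other things standing where they are.

Things in the scene. Friction and masses are not known exactly. Their poses are not given: they have to be found in the camera images.
- large_dish: the larger of two round, clear petri dishes with lid, 55 mm diameter, 14 mm high, with pinkish gel, 12 g, lying on the bench; origin at the centre of its underside, z up
- small_dish: bystander: the smaller petri dish, 36 mm diameter, 14 mm high; origin at the centre of its underside
- objective: bystander: microscope objective standing on the bench, 26 mm diameter, 48 mm high; origin at the centre of its underside
- beaker: bystander: small clear beaker, 45 mm diameter, 58 mm high; origin at the centre of its underside
- slide_box: bystander: closed oblong slide case, 44 x 98 x 42 mm; origin at the centre of its underside
- reader: the bench reader: a white box fixed to the bench, 130 mm deep (its x) x 170 mm wide (its y) x 58 mm high, a tray coming out of its front face. Origin at the centre of its underside; its +x points from front to back, so the tray goes in along +x and comes out along -x
- tray_nest (a point): centre of the floor of the round nest in the tray, 20 mm above the bench; axes as the reader's; moves with the tray. Nest 59 mm in diameter, 4 mm deep: the deck round it is 24 mm above the bench, 128 mm wide (y), from 34 mm before the nest's centre (front panel begins) to 54 mm behind it
- tray_front (a point): centre of the outer face of the tray's upright front panel, where to press, 30 mm above the bench, 50 mm before the nest's centre; axes as the reader's; moves with the tray. The panel is 132 mm wide and stands from 12 to 44 mm above the bench
- tray (a joint): travel of the tray into the reader, m: 0 = all the way out, where its spring holds it; grows as it is pressed in. The spring pushes back with 2 N when out, 4 N when in; friction adds 0.5 N. Latched, it rests somewhere from 56 to 77 mm, different each time. Let go too early, it springs out all the way: press again
- reader_face (a point): centre of the tray opening in the reader's front face, 65 mm before the reader's origin, 30 mm above the bench. A latched tray's front still stands 7 to 29 mm proud of this face. The tray catches if pressed 4 mm past its latched rest; 5.5 mm past it is a hard stop: press until about 9 N is felt; over 20 N damages it. Let go, it comes back onto the latch; pressed to the stop again, it is released

How it is judged:
On the way, in this order (a step that is already met when the one before it is completed fails the run):
1. the large dish lies in the nest, let go, with the tray still out (horizontal distance between large_dish and tray_nest below 0.004 m and z of large_dish in the frame of tray_nest between -0.002 and 0.002 m and contact force between the fingers and large_dish below 0.05 N and value of joint tray below 0.02 m), for 0.2 s.
2. the tray is pressed in (value of joint tray above 0.053 m), for 0.1 s.
At the end, for the whole second after the job is handed in: the tray stays in by itself, at rest on its latch (travel 53 to 80 mm), and the large dish lies upright in the nest: within 4 mm of its centre, its underside within 2 mm of the nest's floor (value of joint tray between 0.053 and 0.08 m and velocity of joint tray between -0.005 and 0.005 m/s and horizontal distance between large_dish and tray_nest below 0.004 m and z of large_dish in the frame of tray_nest between -0.002 and 0.002 m and angle between large_dish's own z axis and vertical below 0.1 rad); the robot touches nothing.
It fails at once if the tray is pressed or pulled with more than 20 N (contact force between any of the fingers, the arm and tray above 20 N).
It fails at once if the large dish is tipped by more than 0.6 rad (angle between large_dish's own z axis and vertical above 0.6 rad).
It fails at once if a bystander is moved by more than 15 mm (distance of any of small_dish, objective, beaker, slide_box from where it was at the start of the episode above 0.015 m).
It also fails if it takes over 53 s, if anything falls off the work surface, if the arm or the gripper's body presses on something with over 40 N, if the wrist force passes 120 N, or if a joint passes its speed limit or range.

ROBOT

A 6-joint arm with a two-finger parallel gripper is mounted at the origin on a cart in front of the work surface, level with it; the furniture and walls round the work are solid. World frame = base frame: x ahead of the robot, y to its left, z up, the work surface at z = 0. Lengths are in m, angles in rad, forces in N, time in s.
With the tool pointing down it reaches from about 0.35 to 0.85 m from the base axis. Payload 8.1 kg.
Tool frame: the origin (TCP) lies at the centre of the arm's flange, where the gripper is bolted on; the fingertips stand 186 mm ahead of it and the grasp point (between the pads) lies 167 mm ahead of it; z points along the fingers, y is the line along which they close (so a half turn about z gives the same grasp; the last joint's range is limited). The gripper opens to 93 mm and grips with 3 to 60 N. Pads are 15 mm wide; open, the fingers measure 128 mm over their backs; the gripper's body (75 mm by 188 mm) begins 65 mm behind the grasp point.
Start: joints at [-1.367, 0.13, 1.488, -0, 1.523, -0.085], TCP at [0.171, -0.575, 0.405] pointing down, gripper open.
Joint ranges: [-2.96, 2.96], [-0.89, 2.26], [0.02, 2.5], [-1.34, 4.48], [0, 2.73], [-2.66, 2.66]. Speed limits (rad/s): [2.39, 2.39, 2.79, 3.14, 3.14, 3.14].

INTERFACE

Orientations are given as a rotation vector (axis times angle).
In Python, from plant import read_state, read_camera, camera_params, robot gives the robot as it stands.
- The arm moves only by the tool carry_out, never from a script. Its argument "targets" is a list of rows, each an object of numbers: "hand": the opening in per cent of the stroke, from 0 (shut) to 100 (fully open); "x", "y", "z": the shift along the tool's x, y, z in m; "ax", "ay", "az": the turn, a rotation vector about the tool's x, y, z in rad. In form: [{"hand": .., "x": .., "y": .., "z": .., "ax": .., "ay": .., "az": ..}, ...]. A call has 1 to 8 rows; each row is the pose to reach, as a shift and turn from the pose commanded when the call began, along the tool's axes at that moment; what a row does not reach only later rows make up. A row lasts 1/8 s, in which the tool goes at most 62.5 mm and 10.7 degrees, less where a joint would pass 70% of its speed; a pose out of reach is approached as far as the arm can. A call with a gripper value outside its range is refused whole. The fingers move at their own pace and stop on an object; "newtons" is the grip in N (left out, the last holds). Time passes only in rows, so rows that repeat a pose let the fingers close. It gives the time, the measured TCP pose, the force, the opening and the grip force at its end, in the units of the state.
- read_state(): the state, without advancing time (a new reading comes with each control period).
- read_camera(name): name is "side" or "top" or "wrist"; returns (picture, depth): 480x640x3 uint8, blue, green, red; 480x640 float32, m along the optical axis (not along the pixel's ray), 0 where there is no reading.
- camera_params(name): a dict with "fx", "fy", "cx", "cy" (pixels), "k1" (the pictures are not rectified: a ray, as slopes to the right and down, at radius r is drawn at 1 + k1 r^2 times it, then the intrinsics apply), "position" and "rotation" of the camera in the world. Camera axes: x right, y up, looking along -z (the intrinsics and any distortion apply to the point x, -y, -z); pixel columns grow to the right and rows downward; lengths in m; the calibration is good to about 2 mm. A picture is of the moment at which its call begins: read the wrist's pose just before it. camera_params takes no time and is no camera call; for the wrist camera it gives the pose at the moment of the call.
- robot.close_job(): hands the job in; it is judged then, once.
The state is a dict: "t": time; "q": joint angles; "dq": joint speeds; "joint_torque": joint torques, N m; "tool_pos": TCP position; "orientation": TCP orientation; "force": force on the tool from outside, world axes, zero at the start; "wrist_torque": the same for the moment, N m; "opening": finger opening in m; "gripper_force": force on a finger pad.
Only numpy, scipy, OpenCV 4.12 (cv2) and the standard library are available. Lean on these libraries where they do the work, as an engineer would, in place of code of your own. Each camera call takes 0.05 s, during which the arm holds its last target. There are 200 camera calls.

## Working session

There is one attempt and no reset: what is moved stays moved. The work goes in short steps, Python scripts to look and compute and a tool call to move; the robot and the scene stay as the last step left them, time stands still between calls to the robot, and variables do not carry over. Pictures are saved under pics/ and viewed, at most 10 in all, crops included, and the job is handed in when it is done.

Besides the shell and the picture viewer there is one more tool, called after "Call:" as name([rows], argument=value, ...), one row to a line, values as JSON. carry_out: Moves the arm, as the interface text tells. Its arguments: {"type":"object","properties":{"targets":{"type":"array","items":{"type":"object","properties":{"hand":{"type":"number"},"x":{"type":"number"},"y":{"type":"number"},"z":{"type":"number"},"ax":{"type":"number"},"ay":{"type":"number"},"az":{"type":"number"}}}},"newtons":{"type":"number"}},"required":["targets"]}

```bash
mkdir -p pics; ls; cat > h.py <<'E'
import numpy as np, cv2
from scipy.spatial.transform import Rotation as R
from plant import read_state, read_camera, camera_params, robot
def K(p): return np.array([[p['fx'],0,p['cx']],[0,p['fy'],p['cy']],[0,0,1.]])
def rot(p):
    r=np.array(p['rotation'],float)
    return r if r.shape==(3,3) else R.from_rotvec(r).as_matrix()
def dirs(p,uv):
    uv=np.asarray(uv,float).reshape(-1,1,2)
    n=cv2.undistortPoints(uv,K(p),np.array([p['k1'],0,0,0.])).reshape(-1,2)
    return np.c_[n[:,0],-n[:,1],-np.ones(len(n))]@rot(p).T
def onplane(p,uv,z):
    d=dirs(p,uv); o=np.array(p['position']); return o+d*((z-o[2])/d[:,2])[:,None]
def cloud(p,dep):
    v,u=np.mgrid[0:480,0:640]; d=dirs(p,np.c_[u.ravel(),v.ravel()])
    return (np.array(p['position'])+d*dep.ravel()[:,None]).reshape(480,640,3)
E
python3 - <<'E'
from h import *
print(read_state())
for n in('top','side'):
    p=camera_params(n);print(n,p)
    im,d=read_camera(n);cv2.imwrite(f'pics/{n}0.png',im);np.save(f'{n}0.npy',d);np.save(f'{n}0p.npy',p,allow_pickle=True)
print(camera_params('wrist'))
E
```

```text
pics
{'t': 0.0, 'q': array([-1.36741248e+00,  1.31151399e-01,  1.48928614e+00,  1.54168381e-05,
        1.52301098e+00, -8.53838388e-02]), 'dq': array([0.00041023, 0.00037188, 0.0018314 , 0.00237095, 0.00090608,
       0.00044388]), 'joint_torque': array([ 1.02317947e-03, -5.59841323e+01, -4.91760564e+01,  7.69307208e-02,
        3.58342601e-02, -2.42399619e-04]), 'tool_pos': array([ 0.17084869, -0.57491681,  0.40368921]), 'orientation': array([-3.10706950e+00, -4.51753007e-01,  1.47663326e-04]), 'force': array([-0.53187438, -0.32469213, -0.26692364]), 'wrist_torque': array([-0.0042727 ,  0.02518493,  0.06285448]), 'gripper_force': 0.0, 'opening': 0.09297492294913934}
top {'fx': 499.986703305652, 'fy': 499.986703305652, 'cx': 318.23883145737193, 'cy': 232.8048546021063, 'k1': -0.027327515617715587, 'position': array([0.50857643, 0.02315084, 1.16723925]), 'rotation': array([ 0.05766142, -0.03647885, -1.5800329 ])}
side {'fx': 524.9533492249104, 'fy': 524.9533492249104, 'cx': 314.95581086066807, 'cy': 239.40526218032264, 'k1': -0.11980476240284126, 'position': array([-0.03093655,  0.86298516,  0.47584487]), 'rotation': array([ 0.45100494, -1.44237175, -2.11345289])}
{'fx': 394.0880878376629, 'fy': 394.0880878376629, 'cx': 315.9668293308977, 'cy': 237.2303416837626, 'k1': 0.014293688571015222, 'position': array([ 0.24505037, -0.55306711,  0.38360985]), 'rotation': array([-0.23688553,  0.17932149, -1.27349996])}
```

View pics/top0.png

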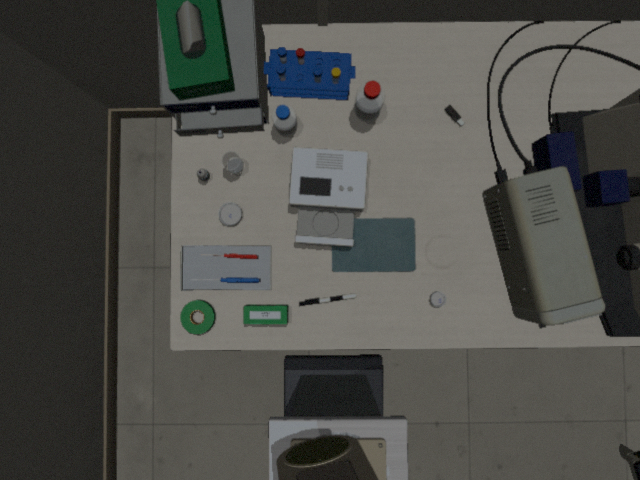

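View pics/side0.png

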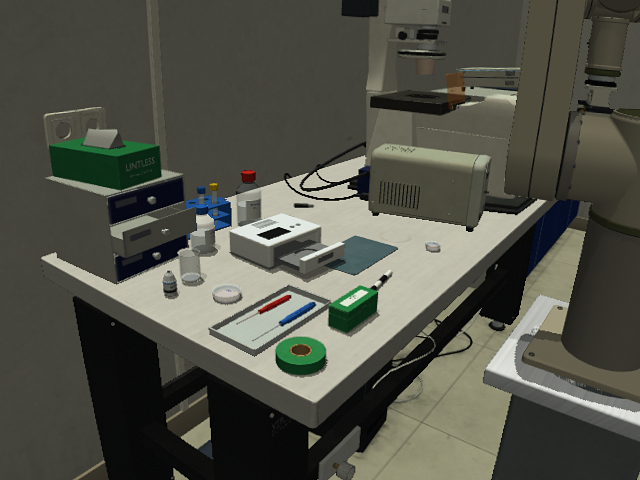

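The top view shows the large dish near (231,214), the small dish at (438,298), the reader at (328,180) and the nest circle at about (326,222). Next I'll measure these.

```bash
python3 - <<'E'
from h import *
p=np.load('top0p.npy',allow_pickle=True).item(); d=np.load('top0.npy'); im=cv2.imread('pics/top0.png')
P=cloud(p,d)
for n,(u,v) in dict(bench=(390,190),dish=(231,214),reader=(355,200),deck=(340,225),nest=(326,223),panel=(325,241),small=(438,298),beaker=(233,163),obj=(203,175),box=(266,315)).items(): print(n,P[v,u].round(4))
# reader top by height
m=((P[...,2]>.045)&(P[...,2]<.068)).astype(np.uint8); m[:,:285]=0;m[:,375:]=0;m[:140]=0;m[215:]=0
c=max(cv2.findContours(m,0,1)[0],key=cv2.contourArea)
w=onplane(p,c.reshape(-1,2),.058)[:,:2].astype(np.float32)
print('reader top',cv2.minAreaRect(w))
m=((P[...,2]>.034)&(P[...,2]<.05)).astype(np.uint8); m[:,:285]=0;m[:,365:]=0;m[:226]=0;m[260:]=0
c=max(cv2.findContours(m,0,1)[0],key=cv2.contourArea)
print('panel top',cv2.minAreaRect(onplane(p,c.reshape(-1,2),.044)[:,:2].astype(np.float32)))
crop=np.hstack([cv2.resize(im[195:255,200:260],(400,400),interpolation=2),cv2.resize(im[200:260,295:355],(400,400),interpolation=2)])
cv2.imwrite('pics/crop1.png',crop)
E
```

```text
bench [ 0.6778 -0.1311 -0.0015]
dish [0.6235 0.2404 0.0154]
reader [ 0.6472 -0.0447  0.0606]
deck [ 0.5942 -0.0116  0.0295]
nest [0.5998 0.0202 0.0205]
panel [0.5573 0.0229 0.0462]
small [ 0.4254 -0.2347  0.0133]
beaker [ 7.462e-01  2.388e-01 -1.000e-04]
obj [0.7107 0.2995 0.0431]
box [0.3934 0.1562 0.0457]
reader top ((0.6993167996406555, 0.014057427644729614), (0.16948872804641724, 0.13049538433551788), 85.61944580078125)
panel top ((0.5591654181480408, 0.025199666619300842), (0.1311856061220169, 0.01672179065644741), 85.4706802368164)
```

View pics/crop1.png

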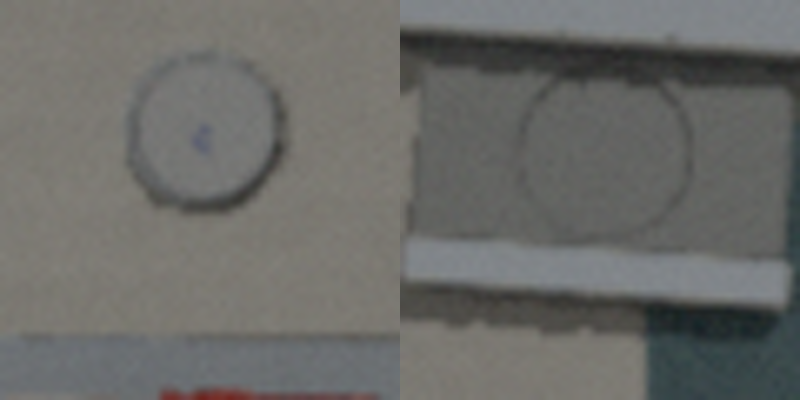

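The large dish is at about (0.623, 0.241). The nest is at about (0.601, 0.022) and the reader's yaw is about -4.5°. The measured sizes match the given ones, so I'll set out.

```bash
cat >> h.py <<'E'
YAW=np.deg2rad(-4.5)
def goto(xyz,yaw=YAW,show=True):
    s=read_state(); A=R.from_rotvec(s['orientation']); B=R.from_euler('z',yaw)*R.from_rotvec([np.pi,0,0])
    sh=A.inv().apply(np.array(xyz)-s['tool_pos']); tu=(A.inv()*B).as_rotvec()
    print('t',s['t'],'pos',s['tool_pos'].round(4),'shift',sh.round(4),'turn',tu.round(4),'F',s['force'].round(2),'open',s['opening'].round(4))
E
python3 - <<'E'
from h import *
p=np.load('top0p.npy',allow_pickle=True).item(); P=cloud(p,np.load('top0.npy'))
b=P[150:340,475:610].reshape(-1,3); b=b[b[:,2]>.08]; print('box',b.min(0),b.max(0))
goto([.38,-.1,.42])
goto([.623,.241,.36])
E
```

```text
box [ 0.36720686 -0.59689965  0.08002441] [0.75134555 0.02315084 1.16723925]Traceback (most recent call last):
  File "<stdin>", line 4, in <module>
  File "h.py", line 21, in goto
    print('t',s['t'],'pos',s['tool_pos'].round(4),'shift',sh.round(4),'turn',tu.round(4),'F',s['force'].round(2),'open',s['opening'].round(4))
                                                                                                                        ^^^^^^^^^^^^^^^^^^
AttributeError: 'float' object has no attribute 'round'
```

```bash
sed -i "s/s\['opening'\].round(4)/round(float(s['opening']),4)/" h.py
python3 - <<'E'
from h import *
goto([.37,-.1,.43])
goto([.623,.241,.36])
E
```

```text
t 0.1 pos [ 0.1708 -0.575   0.4038] shift [ 0.3262 -0.3986 -0.0255] turn [-1.600e-03  2.000e-04  3.673e-01] F [-0.4   0.85  0.93] open 0.0929
t 0.1 pos [ 0.1708 -0.575   0.4038] shift [ 0.6658 -0.6533  0.0449] turn [-1.600e-03  2.000e-04  3.673e-01] F [-0.4   0.85  0.93] open 0.0929
```

Call:
carry_out([
  {"hand":100,"x":0.326,"y":-0.399,"z":-0.026},
  {"hand":100,"x":0.326,"y":-0.399,"z":-0.026},
  {"hand":100,"x":0.326,"y":-0.399,"z":-0.026},
  {"hand":100,"x":0.326,"y":-0.399,"z":-0.026},
  {"hand":100,"x":0.326,"y":-0.399,"z":-0.026},
  {"hand":100,"x":0.326,"y":-0.399,"z":-0.026},
  {"hand":100,"x":0.326,"y":-0.399,"z":-0.026},
  {"hand":100,"x":0.326,"y":-0.399,"z":-0.026},
])

```text
schema error: expected keys hand, x, y, z, ax, ay, az
```

```bash
python3 -c "
from h import *
goto([.623,.241,.36]); print(read_state()['q'])"
```

```text
t 0.1 pos [ 0.1708 -0.575   0.4038] shift [ 0.6658 -0.6533  0.0449] turn [-1.600e-03  2.000e-04  3.673e-01] F [-0.4   0.85  0.93] open 0.0929
[-1.36741270e+00  1.31075560e-01  1.48917229e+00 -2.95745200e-05
  1.52297137e+00 -8.54067112e-02]
```

Call:
carry_out([
  {"hand":100,"x":0.326,"y":-0.399,"z":-0.026,"ax":0,"ay":0,"az":0},
  {"hand":100,"x":0.326,"y":-0.399,"z":-0.026,"ax":0,"ay":0,"az":0},
  {"hand":100,"x":0.326,"y":-0.399,"z":-0.026,"ax":0,"ay":0,"az":0},
  {"hand":100,"x":0.326,"y":-0.399,"z":-0.026,"ax":0,"ay":0,"az":0},
  {"hand":100,"x":0.326,"y":-0.399,"z":-0.026,"ax":0,"ay":0,"az":0},
  {"hand":100,"x":0.326,"y":-0.399,"z":-0.026,"ax":0,"ay":0,"az":0.367},
  {"hand":100,"x":0.326,"y":-0.399,"z":-0.026,"ax":0,"ay":0,"az":0.367},
  {"hand":100,"x":0.326,"y":-0.399,"z":-0.026,"ax":0,"ay":0,"az":0.367},
])

```text
t: 1.1
tool_pos: [0.3555, -0.1339, 0.4287]
orientation: [3.139, -0.13, 0.0]
force: [0.8, -0.5, -0.2]
opening: 0.0928
gripper_force: 0.0
```

```bash
python3 -c "
from h import *
goto([.623,.241,.36]); print(read_state()['q'])"
```

```text
t 1.1 pos [ 0.3555 -0.1339  0.4287] shift [ 0.2355 -0.3958  0.0686] turn [ 0.0002 -0.0002 -0.0043] F [ 0.83 -0.53 -0.2 ] open 0.0928
[-4.95309883e-01 -5.09620291e-01  2.00593022e+00 -1.38960594e-04
  1.64505633e+00  1.15829072e+00]
```

Call:
carry_out([
  {"hand":100,"x":0.235,"y":-0.396,"z":0.069,"ax":0,"ay":0,"az":0},
  {"hand":100,"x":0.235,"y":-0.396,"z":0.069,"ax":0,"ay":0,"az":0},
  {"hand":100,"x":0.235,"y":-0.396,"z":0.069,"ax":0,"ay":0,"az":0},
  {"hand":100,"x":0.235,"y":-0.396,"z":0.069,"ax":0,"ay":0,"az":0},
  {"hand":100,"x":0.235,"y":-0.396,"z":0.069,"ax":0,"ay":0,"az":0},
  {"hand":100,"x":0.235,"y":-0.396,"z":0.069,"ax":0,"ay":0,"az":0},
  {"hand":100,"x":0.235,"y":-0.396,"z":0.069,"ax":0,"ay":0,"az":0},
  {"hand":100,"x":0.235,"y":-0.396,"z":0.069,"ax":0,"ay":0,"az":0},
])

```text
t: 2.1
tool_pos: [0.6212, 0.2439, 0.3576]
orientation: [3.139, -0.119, -0.004]
force: [0.1, -1.0, 0.3]
opening: 0.093
gripper_force: 0.0
```

Call:
carry_out([
  {"hand":100,"x":0,"y":0,"z":0,"ax":0,"ay":0,"az":0},
  {"hand":100,"x":0,"y":0,"z":0,"ax":0,"ay":0,"az":0},
])

```text
t: 2.35
tool_pos: [0.6203, 0.2405, 0.3594]
orientation: [3.138, -0.123, -0.001]
force: [-0.4, -0.2, 0.2]
opening: 0.0931
gripper_force: 0.0
```

```bash
python3 - <<'E'
from h import *
p=camera_params('wrist'); im,d=read_camera('wrist'); cv2.imwrite('pics/w1.png',im); np.save('w1.npy',d); np.save('w1p.npy',p,allow_pickle=True)
goto([.623,.241,.36]); P=cloud(p,d)
print((rot(p)@[0,0,-1]).round(3), p['position'])
m=((P[...,2]>.006)&(P[...,2]<.022)&(np.hypot(P[...,0]-.623,P[...,1]-.241)<.04)).astype(np.uint8)
for c in cv2.findContours(m,0,1)[0]:
    if cv2.contourArea(c)>300:
        w=onplane(p,c.reshape(-1,2),.014)[:,:2].astype(np.float32); print('dish',cv2.minEnclosingCircle(w),cv2.fitEllipse(w),P[...,2][m>0].mean())
E
```

```text
t 2.4 pos [0.6203 0.2402 0.3599] shift [ 0.0026 -0.001  -0.0001] turn [ 0.0004  0.0003 -0.0003] F [ 0.21 -0.07  0.34] open 0.093
[-0.274  0.021 -0.962] [0.69742699 0.23482092 0.33918438]
dish ((0.6275271773338318, 0.24589543044567108), 0.028012782335281372) ((0.6275287866592407, 0.24624213576316833), (0.05397295579314232, 0.055244844406843185), 81.36701965332031) 0.014068629715899545
```

View pics/w1.png

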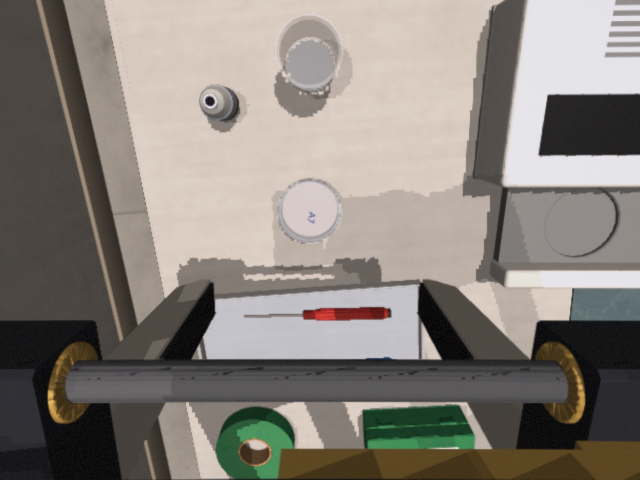

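The wrist view shows the large dish ("A2") at (310,210), the objective at (218,102), the beaker at (310,52) and the nest at (582,222). I'll descend halfway using the wrist estimate and take another look.

Call:
carry_out([
  {"hand":100,"x":0.005,"y":-0.006,"z":0.05,"ax":0,"ay":0,"az":0},
  {"hand":100,"x":0.005,"y":-0.006,"z":0.1,"ax":0,"ay":0,"az":0},
  {"hand":100,"x":0.005,"y":-0.006,"z":0.11,"ax":0,"ay":0,"az":0},
  {"hand":100,"x":0.005,"y":-0.006,"z":0.11,"ax":0,"ay":0,"az":0},
  {"hand":100,"x":0.005,"y":-0.006,"z":0.11,"ax":0,"ay":0,"az":0},
])

```text
t: 3.02
tool_pos: [0.6272, 0.2467, 0.2533]
orientation: [-3.138, 0.123, -0.007]
force: [0.1, 0.3, 0.2]
opening: 0.093
gripper_force: 0.0
```

```bash
python3 - <<'E'
from h import *
p=camera_params('wrist'); im,d=read_camera('wrist'); cv2.imwrite('pics/w2.png',im); P=cloud(p,d)
m=((P[...,2]>.007)&(P[...,2]<.022)&(np.hypot(P[...,0]-.627,P[...,1]-.245)<.04)).astype(np.uint8)
for c in cv2.findContours(m,0,1)[0]:
    if cv2.contourArea(c)>300:
        w=onplane(p,c.reshape(-1,2),.014)[:,:2].astype(np.float32); print('dish',cv2.minEnclosingCircle(w),cv2.fitEllipse(w),cv2.boundingRect(c),P[...,2][m>0].mean())
goto([.6275,.246,.194]);
E
```

```text
dish ((0.6280128955841064, 0.24607515335083008), 0.028200345113873482) ((0.6279000043869019, 0.24615946412086487), (0.054250434041023254, 0.05579756572842598), 86.31877899169922) (272, 216, 93, 90) 0.014044113324558889
t 3.075 pos [0.6272 0.2468 0.2532] shift [0.0001 0.0009 0.0592] turn [-0.0018 -0.0045  0.0001] F [ 0.31 -0.44  0.11] open 0.093
```

View pics/w2.png

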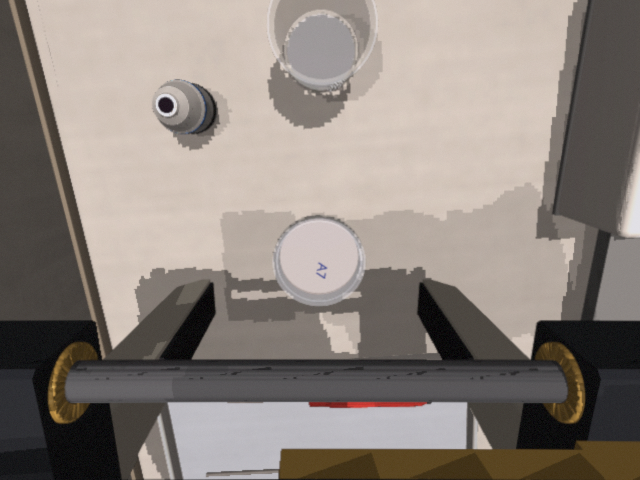

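Both ranges agree on (0.628, 0.246), with the dish at (318,260) between the fingers. Now I'll descend and grip.

Call:
carry_out([
  {"hand":100,"x":0.001,"y":0.001,"z":0.03,"ax":0,"ay":0,"az":0},
  {"hand":100,"x":0.001,"y":0.001,"z":0.055,"ax":0,"ay":0,"az":0},
  {"hand":100,"x":0.001,"y":0.001,"z":0.06,"ax":0,"ay":0,"az":0},
  {"hand":100,"x":0.001,"y":0.001,"z":0.06,"ax":0,"ay":0,"az":0},
  {"hand":75,"x":0.001,"y":0.001,"z":0.06,"ax":0,"ay":0,"az":0},
  {"hand":68,"x":0.001,"y":0.001,"z":0.06,"ax":0,"ay":0,"az":0},
  {"hand":62,"x":0.001,"y":0.001,"z":0.06,"ax":0,"ay":0,"az":0},
  {"hand":55,"x":0.001,"y":0.001,"z":0.06,"ax":0,"ay":0,"az":0},
], newtons=5)

```text
t: 4.08
tool_pos: [0.6271, 0.2456, 0.1901]
orientation: [-3.139, 0.123, -0.0]
force: [0.3, 0.3, -0.0]
opening: 0.0576
gripper_force: 0.0
```

Call:
carry_out([
  {"hand":50,"x":0,"y":0,"z":0,"ax":0,"ay":0,"az":0},
  {"hand":50,"x":0,"y":0,"z":0,"ax":0,"ay":0,"az":0},
  {"hand":50,"x":0,"y":0,"z":0,"ax":0,"ay":0,"az":0},
], newtons=5)

```text
t: 4.45
tool_pos: [0.627, 0.2456, 0.19]
orientation: [-3.139, 0.123, -0.0]
force: [-1.2, 0.1, 2.0]
opening: 0.0546
gripper_force: 5.0
```

The tips are only 4 mm above the dish's underside, and the deck is also 4 mm above the nest floor, so I'll regrip higher.

Call:
carry_out([
  {"hand":64,"x":0,"y":0,"z":0,"ax":0,"ay":0,"az":0},
  {"hand":64,"x":0,"y":0,"z":0,"ax":0,"ay":0,"az":0},
  {"hand":64,"x":0,"y":0,"z":-0.0035,"ax":0,"ay":0,"az":0},
  {"hand":64,"x":0,"y":0,"z":-0.0035,"ax":0,"ay":0,"az":0},
  {"hand":50,"x":0,"y":0,"z":-0.0035,"ax":0,"ay":0,"az":0},
  {"hand":50,"x":0,"y":0,"z":-0.0035,"ax":0,"ay":0,"az":0},
  {"hand":50,"x":0,"y":0,"z":-0.0035,"ax":0,"ay":0,"az":0},
  {"hand":50,"x":0,"y":0,"z":-0.0035,"ax":0,"ay":0,"az":0},
], newtons=5)

```text
t: 5.45
tool_pos: [0.6271, 0.2456, 0.1935]
orientation: [-3.139, 0.123, -0.0]
force: [0.4, 0.4, 1.8]
opening: 0.0546
gripper_force: 5.0
```

Call:
carry_out([
  {"hand":50,"x":0,"y":0,"z":-0.02,"ax":0,"ay":0,"az":0},
  {"hand":50,"x":0,"y":0,"z":-0.06,"ax":0,"ay":0,"az":0},
  {"hand":50,"x":0,"y":0,"z":-0.1,"ax":0,"ay":0,"az":0},
  {"hand":50,"x":0,"y":0,"z":-0.1,"ax":0,"ay":0,"az":0},
  {"hand":50,"x":0,"y":0,"z":-0.1,"ax":0,"ay":0,"az":0},
])

```text
t: 6.08
tool_pos: [0.6269, 0.2456, 0.2939]
orientation: [-3.139, 0.123, -0.001]
force: [-0.5, 0.5, -1.3]
opening: 0.0546
gripper_force: 5.0
```

```bash
python3 - <<'E'
from h import *
p=camera_params('wrist'); im,d=read_camera('wrist'); cv2.imwrite('pics/w3.png',im); P=cloud(p,d)
s=read_state(); X=s['tool_pos']; print(s['opening'],s['gripper_force'])
zt=X[2]-.1935+.014
m=((abs(P[...,2]-zt)<.008)&(np.hypot(P[...,0]-X[0],P[...,1]-X[1])<.035)).astype(np.uint8)
for c in cv2.findContours(m,0,1)[0]:
    if cv2.contourArea(c)>300:
        w=onplane(p,c.reshape(-1,2),zt)[:,:2].astype(np.float32); print('held',cv2.minEnclosingCircle(w),cv2.fitEllipse(w),cv2.boundingRect(c),zt,P[...,2][m>0].mean())
# reader + nest from wrist view 1
p=np.load('w1p.npy',allow_pickle=True).item(); d=np.load('w1.npy'); P=cloud(p,d); im=cv2.imread('pics/w1.png')
for h,lo,hi,zz in (('panel',.038,.05,.044),):
    m=((P[...,2]>lo)&(P[...,2]<hi)&(P[...,1]<.15)&(P[...,0]<.62)&(P[...,0]>.5)).astype(np.uint8)
    c=max(cv2.findContours(m,0,1)[0],key=cv2.contourArea); print(cv2.minAreaRect(onplane(p,c.reshape(-1,2),zz)[:,:2].astype(np.float32)),cv2.boundingRect(c))
g=cv2.cvtColor(im,cv2.COLOR_BGR2GRAY); sub=g[183:262,538:628]
dk=cv2.morphologyEx(sub,cv2.MORPH_BLACKHAT,np.ones((9,9)))
v,u=np.nonzero(dk>25); w=onplane(p,np.c_[u+538,v+183],.024)[:,:2]
f=w[np.abs(np.hypot(*(w-[.601,.022]).T)-.0295)<.009].astype(np.float32); print(len(f),cv2.fitEllipse(f))
goto([.602,.022,.29])
E
```

```text
0.05495542136740941 4.999984726309776
held ((0.63397616147995, 0.2450070083141327), 0.03489424288272858) ((0.6281887292861938, 0.24580159783363342), (0.055671513080596924, 0.06100587919354439), 176.42848205566406) (238, 242, 159, 117) 0.1131336767407307 0.1143488109015374
((0.5639055371284485, 0.041075706481933594), (0.1104009822010994, 0.01628010906279087), 85.57540130615234) (501, 268, 139, 20)
746 ((0.6018502712249756, 0.031292207539081573), (0.05880951136350632, 0.07725151628255844), 18.874252319335938)
t 6.125 pos [0.6266 0.2455 0.2926] shift [-0.007   0.2247  0.0028] turn [0.0005 0.0013 0.0003] F [-0.5   0.57  0.25] open 0.055
```

Call:
carry_out([
  {"hand":50,"x":-0.005,"y":0.05,"z":0,"ax":0,"ay":0,"az":0},
  {"hand":50,"x":-0.005,"y":0.1,"z":0,"ax":0,"ay":0,"az":0},
  {"hand":50,"x":-0.005,"y":0.15,"z":0,"ax":0,"ay":0,"az":0},
  {"hand":50,"x":-0.005,"y":0.2,"z":0,"ax":0,"ay":0,"az":0},
  {"hand":50,"x":-0.005,"y":0.222,"z":0,"ax":0,"ay":0,"az":0},
  {"hand":50,"x":-0.005,"y":0.222,"z":0,"ax":0,"ay":0,"az":0},
  {"hand":50,"x":-0.005,"y":0.222,"z":0,"ax":0,"ay":0,"az":0},
])

```text
t: 7.0
tool_pos: [0.6046, 0.0258, 0.2928]
orientation: [-3.139, 0.122, 0.001]
force: [0.3, 0.2, -0.1]
opening: 0.0548
gripper_force: 5.0
```

```bash
python3 - <<'E'
from h import *
goto([.604,.025,.29])
p=camera_params('wrist'); im,d=read_camera('wrist'); cv2.imwrite('pics/w4.png',im); np.save('w4.npy',d); np.save('w4p.npy',p,allow_pickle=True)
E
```

```text
t 7.0 pos [0.6046 0.0258 0.2928] shift [-0.0006  0.0008  0.0028] turn [-0.0006  0.001   0.0009] F [ 0.25  0.17 -0.13] open 0.0548
```

View pics/w4.png

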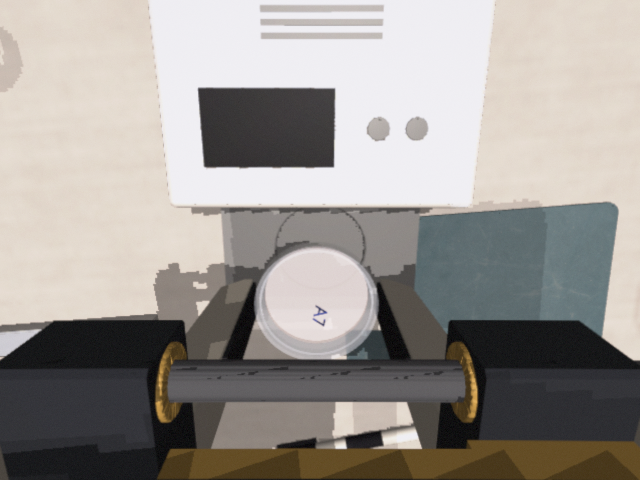

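The held dish is at (317,300). The nest arc runs from (277,245) to (365,245), and the reader's front edge spans (175,205) to (472,205). I'll fit the nest, the reader edge and the dish.

```bash
cat > fit.py <<'E'
from h import *
from scipy.optimize import least_squares
def circ(w,r=None):
    c=least_squares(lambda q:np.hypot(w[:,0]-q[0],w[:,1]-q[1])-(r or q[2]),[*w.mean(0),.03],loss='soft_l1',f_scale=.0007).x
    return c.round(4), np.abs(np.hypot(w[:,0]-c[0],w[:,1]-c[1])-(r or c[2])).mean().round(5)
E
python3 - <<'E'
from fit import *
p=np.load('w4p.npy',allow_pickle=True).item(); d=np.load('w4.npy'); im=cv2.imread('pics/w4.png'); P=cloud(p,d)
g=cv2.cvtColor(im,cv2.COLOR_BGR2GRAY); dk=cv2.morphologyEx(g,cv2.MORPH_BLACKHAT,np.ones((7,7)))
m=np.zeros_like(g); m[213:272,268:375]=1; m&=(dk>18).astype(np.uint8)
m[(P[...,2]>.035)]=0
# keep away from dish top
v,u=np.nonzero(m); k=np.hypot(u-317,v-302)>64; u,v=u[k],v[k]
w=onplane(p,np.c_[u,v],.024)[:,:2]; k=abs(np.hypot(*(w-[.605,.025]).T)-.0295)<.008; w=w[k]
print('nest',len(w),circ(w),circ(w,.0295)); print(np.c_[u,v][k][::8].tolist())
# reader top face
m=((P[...,2]>.05)&(P[...,2]<.066)).astype(np.uint8); m[230:]=0
c=max(cv2.findContours(m,0,1)[0],key=cv2.contourArea).reshape(-1,2)
e=c[(c[:,1]>190)&(c[:,0]>185)&(c[:,0]<460)]; we=onplane(p,e,.058); f=np.polyfit(we[:,1],we[:,0],1); print('front edge x at y=.02',np.polyval(f,.02),'yaw',np.rad2deg(-np.arctan(f[0])))
for lo,hi in((-1,319),(321,999)):
    s=[(c[c[:,1]==r][:,0].min() if lo<0 else c[c[:,1]==r][:,0].max(),r) for r in range(120,200,10) if (c[:,1]==r).any()]
    print('side',onplane(p,s,.058)[:,:2].round(4).tolist()[-3:])
# held dish top
x=read_state()['tool_pos']; zt=x[2]-.1935+.014
t=P[280:310,290:345,2]; print('top z',np.median(t),zt)
ed=cv2.Canny(g,50,120); v,u=np.nonzero(ed); r=np.hypot(u-317,v-302); k=(r>52)&(r<66)&(v<300)
w=onplane(p,np.c_[u,v][k],zt)[:,:2]; print('held',len(w),circ(w,.0275),circ(w))
E
```

```text
nest 289 (array([0.603 , 0.0238, 0.0293]), np.float64(0.00104)) (array([0.6027, 0.0239, 0.03  ]), np.float64(0.00104))
[[280, 213], [309, 213], [337, 213], [362, 213], [348, 214], [348, 215], [351, 216], [353, 217], [352, 219], [355, 220], [355, 222], [282, 224], [359, 225], [280, 227], [358, 228], [361, 229], [279, 231], [278, 233], [277, 235], [362, 236], [364, 237], [362, 239], [364, 240], [276, 242], [363, 243], [275, 245], [284, 246], [276, 248], [364, 248], [363, 249], [362, 250], [362, 251], [363, 252], [273, 254], [362, 255], [270, 257], [268, 260]]
front edge x at y=.02 0.6376869744260326 yaw -4.471347431774938
side [[0.6645, 0.1026], [0.6591, 0.1031], [0.6537, 0.1035]]
side [[0.6515, -0.0633], [0.6461, -0.0629], [0.6407, -0.0625]]
top z 0.11340287204133263 0.11344834229586569
held 490 (array([0.6048, 0.0261, 0.03  ]), np.float64(0.00138)) (array([0.6079, 0.0258, 0.0252]), np.float64(0.00129))
```

```bash
python3 -c "
from h import *
goto([.6022,.0238,.2205])"
```

```text
t 7.05 pos [0.6047 0.0261 0.2929] shift [-0.0023  0.0025  0.0724] turn [-0.0005  0.0007  0.0016] F [ 0.11 -0.28  0.01] open 0.0549
```

Call:
carry_out([
  {"hand":50,"x":-0.0023,"y":0.0025,"z":0.03,"ax":0,"ay":0,"az":0},
  {"hand":50,"x":-0.0023,"y":0.0025,"z":0.055,"ax":0,"ay":0,"az":0},
  {"hand":50,"x":-0.0023,"y":0.0025,"z":0.072,"ax":0,"ay":0,"az":0},
  {"hand":50,"x":-0.0023,"y":0.0025,"z":0.072,"ax":0,"ay":0,"az":0},
  {"hand":50,"x":-0.0023,"y":0.0025,"z":0.072,"ax":0,"ay":0,"az":0},
  {"hand":50,"x":-0.0023,"y":0.0025,"z":0.072,"ax":0,"ay":0,"az":0},
])

```text
t: 7.8
tool_pos: [0.6029, 0.0225, 0.2228]
orientation: [3.139, -0.123, 0.004]
force: [0.1, -0.7, 0.0]
opening: 0.0549
gripper_force: 5.0
```

```bash
python3 - <<'E'
from h import *
goto([.6022,.0238,.2135])
p=camera_params('wrist'); im,d=read_camera('wrist'); np.save('w5.npy',d); np.save('w5p.npy',p,allow_pickle=True); cv2.imwrite('pics/w5f.png',im)
cv2.imwrite('pics/w5.png',cv2.resize(im[150:390,180:480],(750,600)))
E
```

```text
t 7.8 pos [0.6029 0.0225 0.2228] shift [-0.0008 -0.0013  0.0093] turn [-0.0001 -0.0023  0.0005] F [ 0.08 -0.65  0.01] open 0.0549
```

View pics/w5.png

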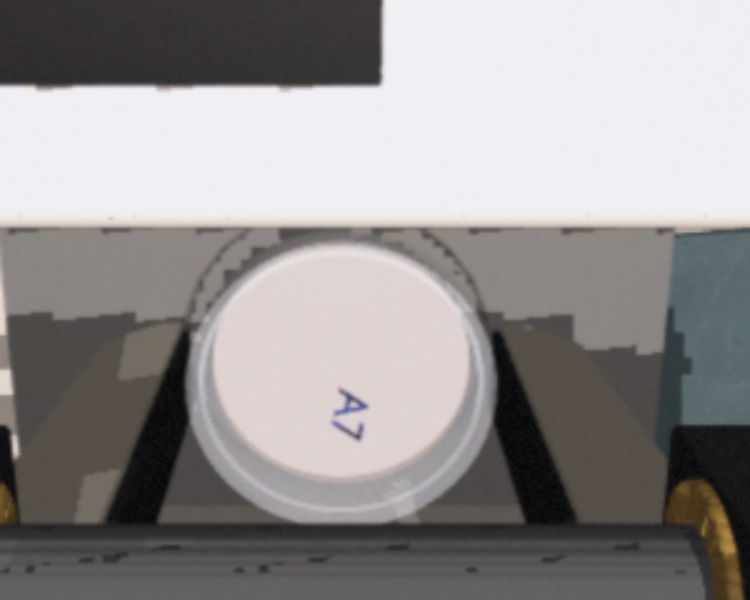

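The dish (crop centre about (342,375)) hangs just before and above the nest arc (left 188, right 480). I'll let the arm settle and compare the two numerically.

Call:
carry_out([
  {"hand":50,"x":0,"y":0,"z":0,"ax":0,"ay":0,"az":0},
  {"hand":50,"x":0,"y":0,"z":0,"ax":0,"ay":0,"az":0},
  {"hand":50,"x":0,"y":0,"z":0,"ax":0,"ay":0,"az":0},
])

```text
t: 8.22
tool_pos: [0.6022, 0.0223, 0.2214]
orientation: [-3.139, 0.123, -0.0]
force: [0.3, -0.1, 0.2]
opening: 0.0546
gripper_force: 5.0
```

```bash
python3 - <<'E'
from fit import *
goto([.6022,.0238,.2135])
p=camera_params('wrist'); im,d=read_camera('wrist'); P=cloud(p,d); cv2.imwrite('pics/w6f.png',im)
x=read_state()['tool_pos']; zt=x[2]-.1935+.014
g=cv2.cvtColor(im,cv2.COLOR_BGR2GRAY)
# nest arc: dark thin line on deck, above rows of fingers
dk=cv2.morphologyEx(g,cv2.MORPH_BLACKHAT,np.ones((7,7)))
m=(dk>12); m[:246]=0; m[282:]=0; m[:,:250]=0; m[:,378:]=0
v,u=np.nonzero(m); w=onplane(p,np.c_[u,v],.024)[:,:2]
r=abs(np.hypot(*(w-[.6028,.0238]).T)-.0295)
k=(r<.004); print('nest',k.sum(),circ(w[k],.0295),circ(w[k]))
# held dish: depth silhouette of top, upper half only
print('top z',np.median(P[290:300,300:340,2]),zt)
m=((abs(P[...,2]-zt)<.006)&(np.hypot(P[...,0]-x[0],P[...,1]-x[1])<.034)).astype(np.uint8)
m=cv2.morphologyEx(m,cv2.MORPH_OPEN,np.ones((5,5)))
c=max(cv2.findContours(m,0,1)[0],key=cv2.contourArea).reshape(-1,2); print(c.min(0),c.max(0))
w=onplane(p,c,zt)[:,:2]; w=w[w[:,0]>x[0]+.004]; print('held',circ(w,.0275),circ(w),x.round(4))
ed=cv2.Canny(g,30,90); v,u=np.nonzero(ed); w=onplane(p,np.c_[u,v],zt)[:,:2]; k=abs(np.hypot(*(w-x[:2]-[.0005,0]).T)-.0275)<.002; print('held canny',k.sum(),circ(w[k],.0275))
E
```

```text
t 8.225 pos [0.6022 0.0223 0.2214] shift [-0.0001 -0.0015  0.0079] turn [-0.     -0.0001  0.0002] F [ 0.28 -0.14  0.2 ] open 0.0546
nest 392 (array([0.6026, 0.0237, 0.03  ]), np.float64(0.00107)) (array([0.6033, 0.0236, 0.0291]), np.float64(0.00107))
top z 0.042026181195979714 0.04183039137458587
[243 244] [388 358]
held (array([0.6035, 0.0228, 0.03  ]), np.float64(0.00123)) (array([0.6014, 0.0226, 0.0292]), np.float64(0.00119)) [0.6022 0.0223 0.2213]
held canny 661 (array([0.6026, 0.0224, 0.03  ]), np.float64(0.00072))
```

The nest is at (0.603, 0.0237) and the dish at (0.6028, 0.0225), so it needs a 1.3 mm sideways correction before lowering.

Call:
carry_out([
  {"hand":50,"x":0.0003,"y":-0.0013,"z":0,"ax":0,"ay":0,"az":0},
  {"hand":50,"x":0.0003,"y":-0.0013,"z":0,"ax":0,"ay":0,"az":0},
  {"hand":50,"x":0.0003,"y":-0.0013,"z":0.002,"ax":0,"ay":0,"az":0},
  {"hand":50,"x":0.0003,"y":-0.0013,"z":0.004,"ax":0,"ay":0,"az":0},
  {"hand":50,"x":0.0003,"y":-0.0013,"z":0.006,"ax":0,"ay":0,"az":0},
  {"hand":50,"x":0.0003,"y":-0.0013,"z":0.007,"ax":0,"ay":0,"az":0},
  {"hand":50,"x":0.0003,"y":-0.0013,"z":0.0075,"ax":0,"ay":0,"az":0},
  {"hand":50,"x":0.0003,"y":-0.0013,"z":0.0075,"ax":0,"ay":0,"az":0},
])

```text
t: 9.28
tool_pos: [0.6026, 0.0236, 0.2138]
orientation: [-3.139, 0.123, 0.0]
force: [0.2, 0.1, 0.7]
opening: 0.0544
gripper_force: 5.0
```

No resistance on the way down, so the dish went into the nest and I can release.

Call:
carry_out([
  {"hand":61,"x":0,"y":0,"z":0,"ax":0,"ay":0,"az":0},
  {"hand":63,"x":0,"y":0,"z":0,"ax":0,"ay":0,"az":0},
  {"hand":68,"x":0,"y":0,"z":0,"ax":0,"ay":0,"az":0},
  {"hand":75,"x":0,"y":0,"z":0,"ax":0,"ay":0,"az":0},
  {"hand":75,"x":0,"y":0,"z":-0.015,"ax":0,"ay":0,"az":0},
  {"hand":75,"x":0,"y":0,"z":-0.05,"ax":0,"ay":0,"az":0},
  {"hand":75,"x":0,"y":0,"z":-0.08,"ax":0,"ay":0,"az":0},
  {"hand":75,"x":0,"y":0,"z":-0.08,"ax":0,"ay":0,"az":0},
])

```text
t: 10.28
tool_pos: [0.6041, 0.0236, 0.2985]
orientation: [3.139, -0.123, 0.011]
force: [0.7, 0.4, 0.4]
opening: 0.0697
gripper_force: 0.0
```

```bash
python3 - <<'E'
from fit import *
p=camera_params('wrist'); im,d=read_camera('wrist'); P=cloud(p,d); cv2.imwrite('pics/w7.png',im)
m=((abs(P[...,2]-.034)<.006)&(np.hypot(P[...,0]-.603,P[...,1]-.0237)<.034)).astype(np.uint8)
m=cv2.morphologyEx(m,cv2.MORPH_OPEN,np.ones((5,5)))
c=max(cv2.findContours(m,0,1)[0],key=cv2.contourArea).reshape(-1,2); w=onplane(p,c,.034)[:,:2]
print('dish',circ(w,.0275),circ(w)); q=P[m>0]; print('z',np.median(q[:,2]))
A=np.c_[q[:,:2],np.ones(len(q))]; print('slope',np.linalg.lstsq(A,q[:,2],rcond=None)[0][:2])
ax=np.array([np.cos(YAW),np.sin(YAW)]); nest=np.array([.603,.0237]); fr=nest-.05*ax; print('front',fr)
goto([*(fr-.045*ax),.30]); goto([*(fr-.045*ax),.208])
E
```

```text
dish (array([0.6031, 0.0242, 0.03  ]), np.float64(0.00061)) (array([0.6031, 0.0242, 0.0272]), np.float64(0.00058))
z 0.03412323830063892
slope [-0.00688708 -0.0001907 ]
front [0.55315413 0.02762295]
t 10.325 pos [0.6033 0.0236 0.2961] shift [-0.0953 -0.0001 -0.0043] turn [-0.0001 -0.0039  0.0003] F [-1.1  -0.33 -0.61] open 0.0696
t 10.325 pos [0.6033 0.0236 0.2961] shift [-0.0956 -0.0001  0.0877] turn [-0.0001 -0.0039  0.0003] F [-1.1  -0.33 -0.61] open 0.0696
```

View pics/w7.png

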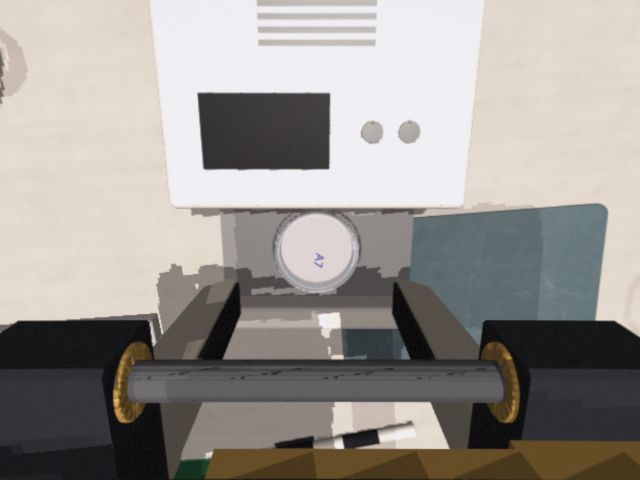

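The dish lies flat in the nest at (317,250): its top is at 34 mm and it is centred within 1 mm. Next I back off in front of the panel, close the fingers and go down.

Call:
carry_out([
  {"hand":0,"x":-0.05,"y":0,"z":0,"ax":0,"ay":0,"az":0},
  {"hand":0,"x":-0.095,"y":0,"z":0,"ax":0,"ay":0,"az":0},
  {"hand":0,"x":-0.095,"y":0,"z":0,"ax":0,"ay":0,"az":0},
  {"hand":0,"x":-0.095,"y":0,"z":0.03,"ax":0,"ay":0,"az":0},
  {"hand":0,"x":-0.095,"y":0,"z":0.06,"ax":0,"ay":0,"az":0},
  {"hand":0,"x":-0.095,"y":0,"z":0.088,"ax":0,"ay":0,"az":0},
  {"hand":0,"x":-0.095,"y":0,"z":0.088,"ax":0,"ay":0,"az":0},
  {"hand":0,"x":-0.095,"y":0,"z":0.088,"ax":0,"ay":0,"az":0},
])

```text
t: 11.32
tool_pos: [0.5086, 0.031, 0.2065]
orientation: [3.139, -0.123, 0.001]
force: [-0.1, 0.8, 0.0]
opening: 0.0005
gripper_force: 0.0
```

Call:
carry_out([
  {"hand":0,"x":0.006,"y":0,"z":0,"ax":0,"ay":0,"az":0},
  {"hand":0,"x":0.012,"y":0,"z":0,"ax":0,"ay":0,"az":0},
  {"hand":0,"x":0.018,"y":0,"z":0,"ax":0,"ay":0,"az":0},
  {"hand":0,"x":0.024,"y":0,"z":0,"ax":0,"ay":0,"az":0},
  {"hand":0,"x":0.028,"y":0,"z":0,"ax":0,"ay":0,"az":0},
  {"hand":0,"x":0.032,"y":0,"z":0,"ax":0,"ay":0,"az":0},
  {"hand":0,"x":0.036,"y":0,"z":0,"ax":0,"ay":0,"az":0},
  {"hand":0,"x":0.04,"y":0,"z":0,"ax":0,"ay":0,"az":0},
])

```text
t: 12.32
tool_pos: [0.5477, 0.028, 0.2057]
orientation: [-3.139, 0.123, 0.002]
force: [-2.5, -0.4, 2.9]
opening: 0.0005
gripper_force: 1.5
```

Contact felt (-2.5 N). Pressing on slowly.

Call:
carry_out([
  {"hand":0,"x":0.004,"y":0,"z":0,"ax":0,"ay":0,"az":0},
  {"hand":0,"x":0.008,"y":0,"z":0,"ax":0,"ay":0,"az":0},
  {"hand":0,"x":0.012,"y":0,"z":0,"ax":0,"ay":0,"az":0},
  {"hand":0,"x":0.016,"y":0,"z":0,"ax":0,"ay":0,"az":0},
  {"hand":0,"x":0.02,"y":0,"z":0,"ax":0,"ay":0,"az":0},
  {"hand":0,"x":0.024,"y":0,"z":0,"ax":0,"ay":0,"az":0},
  {"hand":0,"x":0.028,"y":0,"z":0,"ax":0,"ay":0,"az":0},
  {"hand":0,"x":0.032,"y":0,"z":0,"ax":0,"ay":0,"az":0},
])

```text
t: 13.32
tool_pos: [0.5799, 0.0254, 0.2057]
orientation: [-3.139, 0.123, 0.0]
force: [-4.4, 0.3, 1.0]
opening: 0.0003
gripper_force: 1.9
```

Call:
carry_out([
  {"hand":0,"x":0.004,"y":0,"z":0,"ax":0,"ay":0,"az":0},
  {"hand":0,"x":0.008,"y":0,"z":0,"ax":0,"ay":0,"az":0},
  {"hand":0,"x":0.012,"y":0,"z":0,"ax":0,"ay":0,"az":0},
  {"hand":0,"x":0.016,"y":0,"z":0,"ax":0,"ay":0,"az":0},
  {"hand":0,"x":0.019,"y":0,"z":0,"ax":0,"ay":0,"az":0},
])

```text
t: 13.95
tool_pos: [0.5988, 0.0239, 0.2057]
orientation: [-3.139, 0.123, 0.0]
force: [-3.8, 0.5, 0.8]
opening: 0.0002
gripper_force: 2.1
```

```bash
python3 -c "
from h import *
goto([.6022,.0238,.2065])"
```

```text
t 13.95 pos [0.5988 0.0239 0.2057] shift [ 0.0034 -0.0001 -0.0008] turn [0.     0.0003 0.0003] F [-3.85  0.46  0.81] open 0.0002
```

Call:
carry_out([
  {"hand":0,"x":0.001,"y":0,"z":0,"ax":0,"ay":0,"az":0},
  {"hand":0,"x":0.001,"y":0,"z":0,"ax":0,"ay":0,"az":0},
])

```text
t: 14.2
tool_pos: [0.5997, 0.0239, 0.2057]
orientation: [-3.139, 0.123, -0.0]
force: [-3.0, 0.5, -2.3]
opening: 0.0006
gripper_force: 1.5
```

Call:
carry_out([
  {"hand":0,"x":0.001,"y":0,"z":0,"ax":0,"ay":0,"az":0},
  {"hand":0,"x":0.002,"y":0,"z":0,"ax":0,"ay":0,"az":0},
  {"hand":0,"x":0.003,"y":0,"z":0,"ax":0,"ay":0,"az":0},
  {"hand":0,"x":0.004,"y":0,"z":0,"ax":0,"ay":0,"az":0},
])

```text
t: 14.7
tool_pos: [0.6036, 0.0236, 0.2058]
orientation: [-3.139, 0.123, 0.0]
force: [-4.5, -0.4, -1.1]
opening: 0.001
gripper_force: 2.1
```

Call:
carry_out([
  {"hand":0,"x":0.0005,"y":0,"z":0,"ax":0,"ay":0,"az":0},
  {"hand":0,"x":0.001,"y":0,"z":0,"ax":0,"ay":0,"az":0},
])

```text
t: 14.95
tool_pos: [0.6046, 0.0235, 0.2057]
orientation: [3.139, -0.123, -0.0]
force: [-4.3, 1.6, -2.2]
opening: 0.0005
gripper_force: 2.0
```

Call:
carry_out([
  {"hand":0,"x":0.0005,"y":0,"z":0,"ax":0,"ay":0,"az":0},
  {"hand":0,"x":0.001,"y":0,"z":0,"ax":0,"ay":0,"az":0},
])

```text
t: 15.2
tool_pos: [0.6056, 0.0234, 0.2057]
orientation: [-3.139, 0.123, 0.0]
force: [-4.8, 0.5, -1.6]
opening: 0.0006
gripper_force: 2.1
```

Call:
carry_out([
  {"hand":0,"x":0.0005,"y":0,"z":0,"ax":0,"ay":0,"az":0},
  {"hand":0,"x":0.001,"y":0,"z":0,"ax":0,"ay":0,"az":0},
])

```text
t: 15.45
tool_pos: [0.6065, 0.0233, 0.2057]
orientation: [-3.139, 0.123, 0.001]
force: [-4.3, 0.3, -2.1]
opening: 0.0002
gripper_force: 2.3
```

Call:
carry_out([
  {"hand":0,"x":0.0005,"y":0,"z":0,"ax":0,"ay":0,"az":0},
  {"hand":0,"x":0.001,"y":0,"z":0,"ax":0,"ay":0,"az":0},
])

```text
t: 15.7
tool_pos: [0.6076, 0.0233, 0.2057]
orientation: [-3.139, 0.123, 0.0]
force: [-4.8, 1.0, -2.9]
opening: 0.0004
gripper_force: 2.3
```

Call:
carry_out([
  {"hand":0,"x":0.0005,"y":0,"z":0,"ax":0,"ay":0,"az":0},
  {"hand":0,"x":0.001,"y":0,"z":0,"ax":0,"ay":0,"az":0},
])

```text
t: 15.95
tool_pos: [0.6086, 0.0232, 0.2057]
orientation: [-3.139, 0.123, 0.0]
force: [-4.5, 1.0, -2.5]
opening: 0.0007
gripper_force: 2.3
```

Call:
carry_out([
  {"hand":0,"x":0.0005,"y":0,"z":0,"ax":0,"ay":0,"az":0},
  {"hand":0,"x":0.001,"y":0,"z":0,"ax":0,"ay":0,"az":0},
])

```text
t: 16.2
tool_pos: [0.6094, 0.0231, 0.2057]
orientation: [-3.139, 0.123, 0.001]
force: [-6.8, 0.7, -1.3]
opening: 0.0005
gripper_force: 3.3
```

Call:
carry_out([
  {"hand":0,"x":0.0003,"y":0,"z":0,"ax":0,"ay":0,"az":0},
  {"hand":0,"x":0.0003,"y":0,"z":0,"ax":0,"ay":0,"az":0},
])

```text
t: 16.45
tool_pos: [0.6097, 0.0231, 0.2058]
orientation: [-3.139, 0.123, 0.001]
force: [-6.8, 1.0, -0.8]
opening: 0.0005
gripper_force: 3.3
```

Call:
carry_out([
  {"hand":0,"x":0.0004,"y":0,"z":0,"ax":0,"ay":0,"az":0},
  {"hand":0,"x":0.0004,"y":0,"z":0,"ax":0,"ay":0,"az":0},
])

```text
t: 16.7
tool_pos: [0.6099, 0.0231, 0.2057]
orientation: [-3.139, 0.123, 0.002]
force: [-7.6, 0.9, 0.6]
opening: 0.0002
gripper_force: 3.9
```

Call:
carry_out([
  {"hand":0,"x":0.0005,"y":0,"z":0,"ax":0,"ay":0,"az":0},
  {"hand":0,"x":0.0005,"y":0,"z":0,"ax":0,"ay":0,"az":0},
])

```text
t: 16.95
tool_pos: [0.6103, 0.0231, 0.2057]
orientation: [-3.139, 0.123, 0.003]
force: [-8.7, -0.1, 1.4]
opening: 0.0006
gripper_force: 4.5
```

Call:
carry_out([
  {"hand":0,"x":0.0004,"y":0,"z":0,"ax":0,"ay":0,"az":0},
  {"hand":0,"x":0.0004,"y":0,"z":0,"ax":0,"ay":0,"az":0},
])

```text
t: 17.2
tool_pos: [0.6105, 0.0231, 0.2057]
orientation: [-3.139, 0.123, 0.004]
force: [-10.0, 1.5, 2.4]
opening: 0.0002
gripper_force: 5.2
```

At the stop with about 10 N. Now I back off slowly, so the tray comes back onto its latch.

Call:
carry_out([
  {"hand":0,"x":-0.002,"y":0,"z":0,"ax":0,"ay":0,"az":0},
  {"hand":0,"x":-0.004,"y":0,"z":0,"ax":0,"ay":0,"az":0},
  {"hand":0,"x":-0.006,"y":0,"z":0,"ax":0,"ay":0,"az":0},
  {"hand":0,"x":-0.008,"y":0,"z":0,"ax":0,"ay":0,"az":0},
  {"hand":0,"x":-0.01,"y":0,"z":0,"ax":0,"ay":0,"az":0},
  {"hand":0,"x":-0.012,"y":0,"z":0,"ax":0,"ay":0,"az":0},
  {"hand":0,"x":-0.012,"y":0,"z":0,"ax":0,"ay":0,"az":0},
])

```text
t: 18.08
tool_pos: [0.5995, 0.0239, 0.2064]
orientation: [3.139, -0.123, 0.002]
force: [-0.0, -0.1, -0.4]
opening: 0.0008
gripper_force: 0.0
```

Force is zero, so the latch holds. I'll back away, rise and look.

Call:
carry_out([
  {"hand":0,"x":-0.02,"y":0,"z":0,"ax":0,"ay":0,"az":0},
  {"hand":0,"x":-0.05,"y":0,"z":0,"ax":0,"ay":0,"az":0},
  {"hand":0,"x":-0.08,"y":0,"z":-0.04,"ax":0,"ay":0,"az":0},
  {"hand":0,"x":-0.08,"y":0,"z":-0.1,"ax":0,"ay":0,"az":0},
  {"hand":0,"x":-0.08,"y":0,"z":-0.15,"ax":0,"ay":0,"az":0},
  {"hand":0,"x":-0.08,"y":0,"z":-0.15,"ax":0,"ay":0,"az":0},
  {"hand":0,"x":-0.08,"y":0,"z":-0.15,"ax":0,"ay":0,"az":0},
  {"hand":0,"x":-0.08,"y":0,"z":-0.15,"ax":0,"ay":0,"az":0},
])

```text
t: 19.08
tool_pos: [0.5189, 0.0302, 0.3539]
orientation: [-3.139, 0.123, 0.005]
force: [-0.2, 0.5, -0.5]
opening: 0.0005
gripper_force: 0.0
```

```bash
python3 - <<'E'
from h import *
p=camera_params('wrist'); im,d=read_camera('wrist'); P=cloud(p,d); cv2.imwrite('pics/w8.png',im)
m=((P[...,2]>.036)&(P[...,2]<.05)&(abs(P[...,1]-.02)<.08)&(P[...,0]>.5)&(P[...,0]<.66)).astype(np.uint8)
c=max(cv2.findContours(m,0,1)[0],key=cv2.contourArea); r=cv2.minAreaRect(onplane(p,c.reshape(-1,2),.044)[:,:2].astype(np.float32)); print(r)
print('travel ~',(np.array(r[0])-(np.array([.603,.0237])-.042*np.array([np.cos(YAW),np.sin(YAW)])))@[np.cos(YAW),np.sin(YAW)])
print(read_state()['force'])
E
```

```text
((0.6202136278152466, 0.022421620786190033), (0.13083258271217346, 0.01605188474059105), 85.49263000488281)
travel ~ 0.05926086442256284
[-0.1291515   0.10793945 -0.75469393]
```

View pics/w8.png

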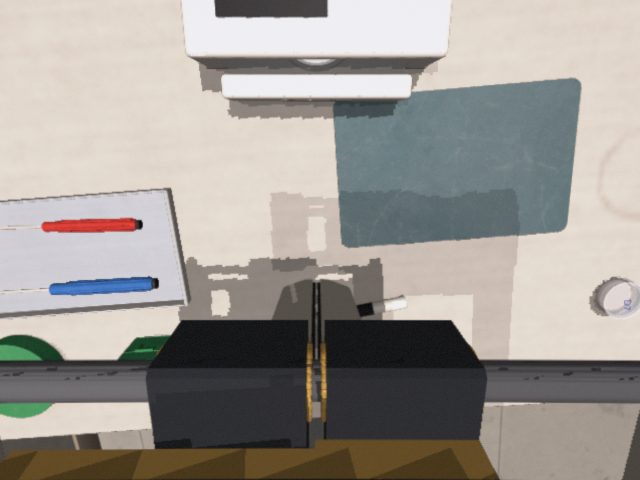

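The tray is latched at about 59 mm travel, with its panel at (316,87). The dish's edge shows in the nest at (318,60), and the gripper is clear. Handing in.

```bash
python3 -c "
from plant import robot
print(robot.close_job())"
```

```text
the job is handed in; nothing more can be done
None
```

The large dish lies flat in the nest, the tray is latched at about 59 mm travel after a press of about 10 N, and the job is handed in; no verdict was returned.

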